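# Clear the bar feeder and reset its tripped breaker

## Task

The bar feeder has stopped with a steel blank short on its track. Take the push paddle by its handle and gently roll the blank along the track with it (no fingers on the blank), into the shallow dip at the end stop, then stand the paddle back on the bench. After that reset the tripped breaker, the one whose lever stands about midway: push the lever fully down to off, then throw it fully up to on, leaving the other two levers and everything else on the bench as they are.

Things in the scene. Friction and masses are not known exactly. Their poses are not given: they have to be found in the camera images.
- panel: Grey breaker desk fixed to the bench, 140 deep (x), 310 wide (y), front edge 56 high, back edge 174. Origin on the bench under the levers' pivot line; x points front to back, away from the robot. Its face slopes up to the back at 40 deg; outward normal (-0.643, 0, 0.766). Three black breakers (112 x 70, 12 proud of the face), one lever each, sit at y = -80, 0, 80 in varying order.
- guard_bar (a point): Middle of a fixed level steel bar, 20 in diameter, above the levers, parallel to panel y, at panel x = -5, z = 315, on posts 22 x 16 at y = -163 and 163. A hand pointing straight down at a lever meets the bar: come from the robot's side, tilted 25 to 45 degrees, the fingers pointing down and forward.
- lever_tripped (a joint): Angle of the tripped breaker's lever (rad): 0 = along the face's normal, positive = up the slope, to the back (on), negative = down the slope, towards the robot (off). End stops at -0.55 (fully off) and 0.55 (fully on). Starts near 0. Light friction, about 2 N at the tip; stays where it is left. Pivot: a line along panel y at panel x = 0, z = 115.
- lever_on (a joint): Angle of a neighbouring breaker's lever, built the same; it is fully on (+0.55) and must stay on.
- lever_spare (a joint): Angle of the other neighbouring breaker's lever, built the same; it is fully off (-0.55) and must stay off.
- tripped_tip (a point): Middle of the outer end of the tripped breaker's lever, 66 from its pivot. The outer 32 of the lever is a white plastic grip, 18 wide (along panel y) and 13 thick; below it a steel shank 12 x 10. The point turns with the lever: at lever angle 0 its axes are parallel to the panel's.
- on_tip (a point): The same point on the lever that is on.
- spare_tip (a point): The same point on the lever that is off.
- track: Feed track fixed to the bench: dark steel bed 290 long (x), 100 wide (y). Origin on the bench under the bed's middle; x points along the track to the end stop. Level rolling floor at z = 20. Low side walls (inner faces y = -43 and 43) and a low wall at the open end (x = -145 to -133), tops at z = 28. From x = 101 to the stop the floor is 2.5 lower: a dip that keeps the blank.
- end_stop (a point): Middle of the end stop's face at the main floor's level: track x = 130, z = 20. The stop is an upright plate across the track, 14 thick, top at z = 56. Right beyond it, track x = 145 to 235, is the green drive housing with a motor on top, up to z = 118.
- blank: Solid steel round, 36 in diameter, 80 long, 0.5 to 0.75 kg, lying across the track, free to roll. Origin at its centre (z = 38 on the main floor), y along its axis. Starts 30 to 100 before the track's middle; home, in the dip at the end stop, its centre is at track x = 110 to 112, z = 35.5.
- paddle: Push paddle, 0.18 kg, standing on the bench. Origin on its underside below its middle (about its balance); x along the handle to the blade. Wooden handle 18 wide (y), 16 high, centred at z = 50, x = -77 to 71. Front: upright flat aluminium blade 50 wide, z = 0 to 60, front face at x = 80. Rear: upright foot plate 44 wide, z = 0 to 44, rear face at x = -77.
- wrench: Steel wrench lying on the bench near the front of the desk: leave it.
- offcut: Flat dark steel offcut 100 x 50 x 16 lying beyond the paddle: leave it.
- hammer: Hammer lying on the bench at the left: leave it.
- can: Closed can, 66 in diameter, 100 high, standing at the left: leave it.
- cup: Open steel cup, 72 in diameter, 85 high, standing beyond the gap between desk and paddle: leave it.
- brush: Hand brush lying near the robot at the right: leave it.
Mind the look-alikes: they are no part of the job. What is shaped like the paddle but pink is not meant.

How it is judged:
By the outcome, as a careful person would: the job done as asked, in the order asked, and still so for the second after the job is handed in, with the robot touching nothing.
It also fails if it takes over 72 s, if anything falls off the work surface, if the arm or the gripper's body presses on something with over 40 N, if the wrist force passes 120 N, or if a joint passes its speed limit or range.

## Robot

A 6-joint arm with a two-finger parallel gripper is mounted at the origin on the work surface. World frame = base frame: x ahead of the robot, y to its left, z up, the work surface at z = 0. Lengths are in m, angles in degrees, forces in N, time in s.
With the tool pointing down it reaches from about 0.275 to 1 m from the base axis. Payload 8.4 kg.
Tool frame: the origin (TCP) lies at the centre of the arm's flange, where the gripper is bolted on; the fingertips stand 173 mm ahead of it and the grasp point (between the pads) lies 155 mm ahead of it; z points along the fingers, y is the direction in which the jaws open and shut (so a half turn about z gives the same grasp; the last joint's range is limited). The gripper opens to 85 mm and grips with 20 to 120 N. Pads are 22 mm wide; open, the fingers measure 114 mm over their backs; the gripper's body (76 mm by 85 mm) begins 54 mm behind the grasp point. The pads swing forward as they close: fully open they stand 13 mm farther back than shut.
Start: joints at [-74.106, 20.225, 93.587, -0, 66.188, -0.138], TCP at [0.173, -0.601, 0.405] pointing down, gripper open.
Joint ranges: [-150.9, 150.9], [-52.94, 120.26], [3.33, 152.33], [-74.26, 254.26], [0, 154.13], [-172.89, 172.89]. Speed limits (degrees/s): [127.2, 127.2, 159.86, 180, 180, 180].

## Interface

Orientations are given as [roll, pitch, yaw] about the fixed x, y, z axes, in that order (R = Rz(yaw) Ry(pitch) Rx(roll)).
In Python, from station import r, optics, order gives the robot as it stands. The module is installed in compiled form; this text tells all that it offers.
- The arm moves only by the shell command python3 -m creep 'ROWS' [OPENING] [FORCE]. ROWS is JSON, a list of rows, each an object with "delta_pos": the shift along the world's x, y, z scaled (see below), a list of three; "twist": the turn about the world's z scaled (see below). A call has 1 to 20 rows; each row is the pose to reach, as a shift and turn from the pose measured when the call began; what a row does not reach only later rows make up. The controller multiplies each number of a shift by 10 cm and each number of a turn by 45 degrees. A row lasts 1/10 s, in which the tool goes at most 50 mm and 8.59 degrees, less where a joint would pass 70% of its speed; a pose out of reach is approached as far as the arm can. A call with a number of a shift or a turn outside -1 to 1 is refused whole. A call with a gripper value outside its range is refused whole. OPENING is the gripper command: -1 is fully open, 1 is shut, values between are in proportion, set as the call begins (- or left out, the last holds). The fingers move at their own pace and stop on an object; FORCE is the grip in N (left out, the last holds). Time passes only in rows, so rows that repeat a pose let the fingers close. It gives the time, the measured TCP pose, the force and the opening at its end, in the units of the state.
- r.sense(): the state, without advancing time (a new reading comes with each control period).
- optics.camera(name): name is "scene" or "top"; returns a dict with "image" (420x560x3 uint8, red, green, blue), "depth" (420x560 float32, m along the optical axis (not along the pixel's ray), 0 where there is no reading), "intrinsics" (3x3 intrinsics, pixels), "R" (3x3) and "t" (3): a world point X has camera coordinates R X + t. Camera axes: x right, y down, z forward; pixel columns grow to the right and rows downward; lengths in m; the calibration is good to about 2 mm. A picture is of the moment at which its call begins.
- order.finish_job(): hands the job in, once; it reports no verdict.
The state is a dict: "clock": time; "q": joint angles; "qd": joint speeds; "joint_torque": joint torques, N m; "tool_pos": TCP position; "eef_rot": TCP orientation; "ft_force": force on the tool from outside, world axes, zero at the start; "torque": the same for the moment, N m; "finger_gap": finger opening in m.
Only numpy, scipy, OpenCV 4.12 (cv2) and the standard library are available. Lean on these libraries where they do the work, as an engineer would, in place of code of your own. Each camera call takes 0.05 s, during which the arm holds its last target.

## Working session

There is one attempt and no reset: what is moved stays moved. The work goes in short steps, Python scripts to look and compute and a shell command to move; the robot and the scene stay as the last step left them, time stands still between calls to the robot, and variables do not carry over. Pictures are saved under pics/ and viewed, and the job is handed in when it is done.

```bash
mkdir -p pics; ls
cat > h.py <<'E'
import numpy as np, cv2
from station import r, optics, order
def shot(name,fn=None):
    c=optics.camera(name)
    if fn: cv2.imwrite('pics/'+fn,cv2.cvtColor(c['image'],cv2.COLOR_RGB2BGR))
    return c
def world(c):
    K=c['intrinsics'];d=c['depth'];v,u=np.mgrid[:d.shape[0],:d.shape[1]]
    P=np.stack([(u-K[0,2])/K[0,0]*d,(v-K[1,2])/K[1,1]*d,d],-1)
    W=(P-c['t'])@c['R']
    W[d==0]=np.nan
    return W
E
python3 - <<'E'
from h import *
a=shot('scene','s0.png');b=shot('top','t0.png')
np.savez('c0.npz',sw=world(a),tw=world(b),si=a['image'],ti=b['image'])
for c in(a,b):print(c['intrinsics'].round(1).tolist(),c['R'].round(3).tolist(),c['t'].round(3))
print(r.sense())
E
```

```text
pics
[[462.1, 0.0, 275.0], [0.0, 462.1, 212.0], [0.0, 0.0, 1.0]] [[0.71, 0.704, -0.001], [0.6, -0.605, -0.524], [-0.37, 0.371, -0.852]] [-0.397 -0.237  1.803]
[[474.5, 0.0, 278.1], [0.0, 474.5, 202.9], [0.0, 0.0, 1.0]] [[-0.018, -1.0, 0.014], [-0.991, 0.016, -0.133], [0.132, -0.016, -0.991]] [-0.014  0.58   1.803]
{'clock': 0.1, 'q': array([-7.41059021e+01,  2.02559949e+01,  9.36255436e+01, -5.34718623e-04,
        6.61882319e+01, -1.39125597e-01]), 'qd': array([ 0.02559385, -0.11086028, -0.14858524, -0.03578759,  0.02192306,
       -0.04089474]), 'joint_torque': array([ 1.00789919e-03, -6.06357479e+01, -3.42818785e+01,  5.41257134e-05,
        3.84485887e-03,  1.62149905e-05]), 'tool_pos': array([ 0.17254234, -0.60047954,  0.40405869]), 'eef_rot': array([-1.79930229e+02,  3.19520608e-04,  1.60334399e+01]), 'ft_force': array([-0.83245264, -0.03942804, -0.36183345]), 'torque': array([ 0.01144657, -0.04069561,  0.02474014]), 'finger_gap': 0.08556448640902142}
```

View pics/s0.png

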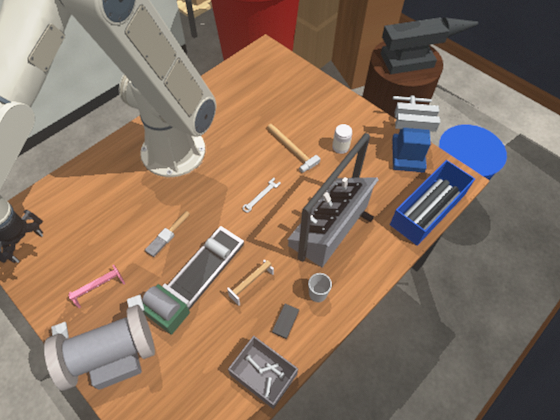

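View pics/t0.png

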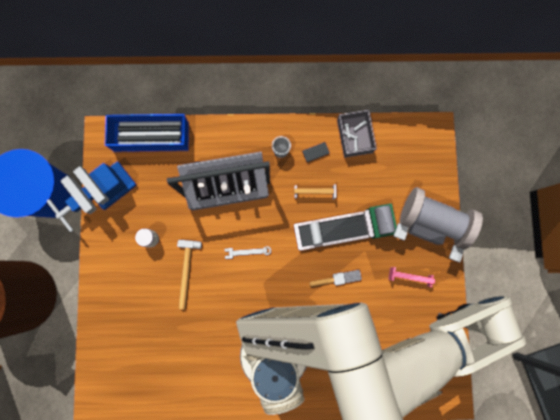

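Run:
```python
from h import *
z=np.load('c0.npz')
ti=z['ti'][:,:,::-1];si=z['si'][:,:,::-1]
a=cv2.resize(ti[140:280,160:420],None,fx=3,fy=3,interpolation=cv2.INTER_CUBIC);cv2.imwrite('pics/t0c.png',a)
a=cv2.resize(si[120:340,130:390],None,fx=2.7,fy=2.7,interpolation=cv2.INTER_CUBIC);cv2.imwrite('pics/s0c.png',a)
tw=z['tw']
for (u,v) in [(316,191),(295,191),(337,191),(318,232),(306,225),(345,230),(380,222),(225,160),(280,146),(200,187),(224,184),(248,182),(250,400)]:
    print(u,v,tw[v,u].round(3))
```

```text
316 191 [ 0.621 -0.17   0.056]
295 191 [ 0.621 -0.089  0.066]
337 191 [ 0.628 -0.259  0.007]
318 232 [ 0.463 -0.173  0.057]
306 225 [ 0.493 -0.131  0.028]
345 230 [ 0.471 -0.283  0.02 ]
380 222 [ 0.493 -0.403  0.1  ]
225 160 [0.722 0.169 0.174]
280 146 [ 0.814 -0.036  0.006]
200 187 [0.631 0.265 0.133]
224 184 [0.635 0.173 0.166]
248 182 [0.649 0.088 0.122]
250 400 [-0.16   0.095 -0.001]
```

View pics/t0c.png

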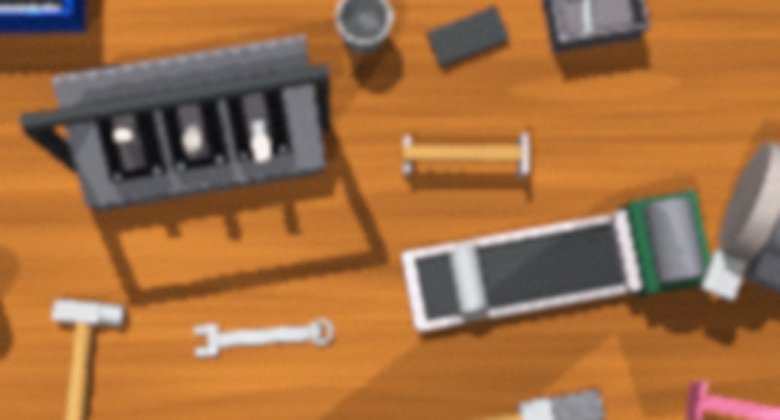

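View pics/s0c.png

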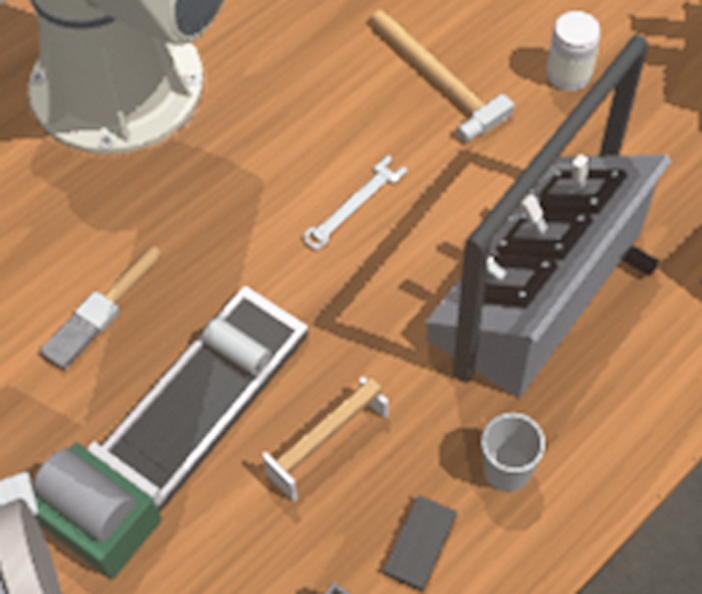

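The top view (crop) shows the paddle handle near (316,191), with the larger blade at the right end (about (335,190), the −y side). The blank is at (318,232) near the track's open left end. The tripped lever is the middle one at (224,184), between on (200,187) and off (248,182). Next I'll fit the poses.

Run:
```python
from h import *
z=np.load('c0.npz')
for nm in 'ts':
    W=z[nm+'w'].reshape(-1,3);I=z[nm+'i'].reshape(-1,3).astype(int)
    x,y,h=W.T
    # paddle
    m=(x>.58)&(x<.68)&(y>-.28)&(y<-.05)&(h>.045)&(h<.075)
    P=W[m];print(nm,'pad all',m.sum(),P.min(0).round(3),P.max(0).round(3))
    mh=m&(I[:,0]-I[:,2]>60)&(h<.063)
    H=W[mh];c=H.mean(0);u,s,vt=np.linalg.svd(H[:,:2]-c[:2]);d=vt[0]*(-np.sign(vt[0,1]))
    t=(H[:,:2]-c[:2])@d
    print(' handle n',mh.sum(),c.round(4),'mid',(c[:2]+d*(t.min()+t.max())/2).round(4),'len',np.ptp(t).round(3),'yaw',np.degrees(np.arctan2(d[1],d[0])).round(2),'h',np.median(H[:,2]).round(4))
    tt=(P[:,:2]-c[:2])@d; print(' ext all',(c[:2]+d*tt.max()).round(4),(c[:2]+d*tt.min()).round(4))
    # blank
    m=(x>.38)&(x<.53)&(y>-.25)&(y<-.1)&(h>.035)&(h<.07)
    B=W[m];rc=cv2.minAreaRect(B[:,:2].astype(np.float32));print(' blank',m.sum(),rc,B[:,2].max().round(4))
    top=B[B[:,2]>np.percentile(B[:,2],70)];print('  top',top.mean(0).round(4))
    # bed floor
    m=(x>.36)&(x<.56)&(y>-.40)&(y<-.08)&(h>.014)&(h<.033)
    Bd=W[m];rc=cv2.minAreaRect(Bd[:,:2].astype(np.float32));print(' track',m.sum(),rc)
    m=(x>.36)&(x<.56)&(y>-.42)&(y<-.08)&(h>.05)&(h<.06)
    # face of panel
    # bar
    m=(x>.5)&(x<.85)&(y>-.05)&(y<.4)&(h>.295)&(h<.34)
    b=W[m];c=b.mean(0);vt=np.linalg.svd(b[:,:2]-c[:2])[2];d=vt[0]*np.sign(vt[0,1]);t=(b[:,:2]-c[:2])@d
    print(' bar',m.sum(),c.round(4),'maxz',b[:,2].max().round(3),'mid',(c[:2]+d*(t.min()+t.max())/2).round(4),'len',np.ptp(t).round(3),'yaw(y axis-90)',(np.degrees(np.arctan2(d[1],d[0]))-90).round(2))
    # tips
    m=(x>.5)&(x<.85)&(y>0.0)&(y<.35)&(h>.10)&(h<.2)&(I.min(1)>150)
    p=W[m]
    _,lab=cv2.kmeans(p.astype(np.float32),3,None,(3,50,1e-4),5,cv2.KMEANS_PP_CENTERS)[:2]
    for k in range(3):
        q=p[lab[:,0]==k];print('  tip',len(q),q.mean(0).round(4),q.min(0).round(3),q.max(0).round(3))
```

```text
t pad all 227 [ 0.598 -0.246  0.045] [ 0.648 -0.089  0.074]
 handle n 159 [ 0.6251 -0.1638  0.0575] mid [ 0.625  -0.1674] len 0.156 yaw -90.3 h 0.0583
 ext all [ 0.6246 -0.2456] [ 0.6255 -0.0889]
 blank 212 ((0.4602679908275604, -0.167667955160141), (0.09668991714715958, 0.14450661838054657), 11.19459056854248) 0.0685
  top [ 0.4586 -0.1674  0.0598]
 track 1491 ((0.46243831515312195, -0.23824608325958252), (0.16640682518482208, 0.2916170656681061), 9.55945110321045)
 bar 648 [0.6478 0.1762 0.3235] maxz 0.334 mid [0.6479 0.1757] len 0.341 yaw(y axis-90) 8.86
  tip 21 [0.6327 0.2568 0.1731] [0.626 0.247 0.13 ] [0.642 0.273 0.185]
  tip 62 [0.6292 0.0937 0.1338] [0.604 0.084 0.1  ] [0.657 0.105 0.148]
  tip 36 [0.629  0.1746 0.1616] [0.615 0.165 0.114] [0.648 0.189 0.19 ]
s pad all 349 [ 0.596 -0.25   0.045] [ 0.644 -0.09   0.066]
 handle n 283 [ 0.6232 -0.17    0.056 ] mid [ 0.6232 -0.1657] len 0.15 yaw -90.76 h 0.0564
 ext all [ 0.6221 -0.2502] [ 0.6242 -0.0906]
 blank 260 ((0.4544154703617096, -0.14829635620117188), (0.08274390548467636, 0.08582910895347595), 11.463871955871582) 0.0645
  top [ 0.4579 -0.1709  0.0563]
 track 2053 ((0.4738922417163849, -0.25206559896469116), (0.10918320715427399, 0.32179319858551025), 11.162297248840332)
 bar 720 [0.6516 0.1592 0.3201] maxz 0.329 mid [0.6491 0.1756] len 0.349 yaw(y axis-90) 8.67
  tip 77 [0.6348 0.1453 0.1467] [0.616 0.086 0.107] [0.653 0.181 0.177]
  tip 130 [0.6938 0.2585 0.1706] [0.624 0.187 0.149] [0.725 0.337 0.183]
  tip 121 [0.734  0.1083 0.1703] [0.691 0.035 0.149] [0.748 0.183 0.177]
```

Run:
```python
from h import *
from scipy.optimize import least_squares
z=np.load('c0.npz')
for nm in 'ts':
    W=z[nm+'w'];I=z[nm+'i'].astype(int);x,y,h=np.moveaxis(W,-1,0)
    m=(x>.36)&(x<.58)&(y>-.36)&(y<-.07)&(h>.010)&(h<.045)&(I.min(-1)<75)&(abs(I[...,0]-I[...,2])<25)
    n,l,st,ce=cv2.connectedComponentsWithStats(m.astype(np.uint8));k=1+st[1:,4].argmax();
    F=W[l==k]; print(nm,'floor',len(F),np.median(F[:,2]).round(4)); rc=cv2.minAreaRect(F[:,:2].astype(np.float32));print(rc)
    c=F.mean(0);vt=np.linalg.svd(F[:,:2]-c[:2])[2];d=vt[0]*-np.sign(vt[0,1]);print(c.round(4),'yaw',np.degrees(np.arctan2(d[1],d[0])).round(2))
    w=(x>.36)&(x<.58)&(y>-.42)&(y<-.07)&(I.min(-1)>170)&(h<.07)&(h>.015)
    yaw=np.radians(-80);e=np.array([np.cos(yaw),np.sin(yaw)]);nn=np.array([-e[1],e[0]])
    Q=W[w];u=Q[:,:2]@e;v=Q[:,:2]@nn
    for lo in (-.0,):
        print(' white u',np.percentile(u,[1,99]).round(4),'v',np.percentile(v,[1,99]).round(4))
    s=(Q[:,2]>.045)
    # fine: v edges vs u
    for ub in np.arange(u.min(),u.max(),.04):
        k=(u>=ub)&(u<ub+.04)&(Q[:,2]<.04); 
        if k.sum()>5: vv=v[k];mid=(vv.min()+vv.max())/2;print('  u',round(ub+.02,3),'v lo',vv[vv<mid].mean().round(4),'hi',vv[vv>=mid].mean().round(4))
    # blank: grey pixels above .035
    b=(x>.38)&(x<.53)&(y>-.25)&(y<-.1)&(h>.046)&(h<.065)
    B=W[b];bu=B[:,:2]@e;bv=B[:,:2]@nn
    print(' blank u',np.percentile(bu,[2,50,98]).round(4),'v',np.percentile(bv,[2,50,98]).round(4))
    g=(abs(x-.5)<.1)&(y<-.33)&(y>-.5)&(h>.03)&(h<.13)&(I[...,1]-I[...,0]>30)
    G=W[g];gu=G[:,:2]@e;gv=G[:,:2]@nn
    print(' housing u',np.percentile(gu,[2,98]).round(4),'v',np.percentile(gv,[2,98]).round(4))
```

```text
t floor 613 0.0209
((0.479816734790802, -0.27595579624176025), (0.0739467665553093, 0.1725529134273529), 9.385457992553711)
[ 0.4762 -0.2896  0.0209] yaw -69.02
 white u [0.1697 0.4559] v [0.3748 0.4747]
  u 0.189 v lo 0.3936 hi 0.4562
  u 0.229 v lo 0.3783 hi 0.4686
  u 0.269 v lo 0.3781 hi 0.4706
  u 0.309 v lo 0.3776 hi 0.4704
  u 0.349 v lo 0.3776 hi 0.4702
  u 0.389 v lo 0.3771 hi 0.4695
  u 0.429 v lo 0.3785 hi 0.4698
 blank u [0.2298 0.245  0.2611] v [0.3868 0.4247 0.4636]
 housing u [0.4588 0.5424] v [0.3685 0.4765]
s floor 41 0.0183
((0.45564916729927063, -0.18770474195480347), (0.0747246965765953, 0.008500335738062859), 8.689079284667969)
[ 0.4563 -0.1875  0.0186] yaw -171.14
 white u [0.1712 0.4572] v [0.3707 0.4711]
  u 0.19 v lo 0.3921 hi 0.4521
  u 0.23 v lo 0.3748 hi 0.4657
  u 0.27 v lo 0.374 hi 0.4655
  u 0.31 v lo 0.3742 hi 0.4651
  u 0.35 v lo 0.3738 hi 0.4641
  u 0.39 v lo 0.3734 hi 0.4645
  u 0.43 v lo 0.374 hi 0.4633
 blank u [0.233  0.2506 0.2643] v [0.3836 0.4218 0.4624]
 housing u [0.4642 0.5488] v [0.3696 0.4771]
```

```bash
python3 - <<'E'
from h import *
z=np.load('c0.npz');W=z['tw'].reshape(-1,3)
a=np.array([.173,-.6]);b=np.array([.624,-.167]);d=(b-a)/np.linalg.norm(b-a)
t=(W[:,:2]-a)@d;p=(W[:,:2]-a)@[-d[1],d[0]]
for k in np.arange(.25,.7,.05):
    m=(abs(t-k)<.025)&(abs(p)<.09);print(round(k,2),m.sum(),np.nanmax(W[m,2]) if m.any() else None)
E
python3 -m creep '[{"delta_pos":[0.33,0.33,0],"twist":0.15},{"delta_pos":[0.66,0.66,0],"twist":0.3},{"delta_pos":[1,1,0],"twist":0.45},{"delta_pos":[1,1,0],"twist":0.5}]' -1 60
```

```text
0.25 583 0.014588985135553975
0.3 608 0.12800435245060632
0.35 674 0.13015413848696872
0.4 656 0.11529734850494786
0.45 578 0.06685023982211394
0.5 549 0.05706481406753084
0.55 563 0.07385893226449414
0.6 570 0.06754029633848407
0.65 569 0.07343980069920937
clock: 0.5
tool_pos: [0.2754, -0.497, 0.4036]
eef_rot: [-179.8, -0.1, 39.0]
ft_force: [0.2, 0.1, -0.0]
finger_gap: 0.0853
```

```bash
python3 -m creep '[{"delta_pos":[0.33,0.33,0],"twist":0.15},{"delta_pos":[0.66,0.66,0],"twist":0.3},{"delta_pos":[1,1,0],"twist":0.45},{"delta_pos":[1,1,0],"twist":0.6},{"delta_pos":[1,1,0],"twist":0.6}]'
python3 -m creep '[{"delta_pos":[0.33,0.33,-0.2],"twist":0.15},{"delta_pos":[0.66,0.66,-0.4],"twist":0.3},{"delta_pos":[1,1,-0.6],"twist":0.45},{"delta_pos":[1,1,-0.6],"twist":0.52},{"delta_pos":[1,1,-0.6],"twist":0.52}]'
python3 -m creep '[{"delta_pos":[0.4,0.33,0],"twist":0},{"delta_pos":[0.8,0.66,0],"twist":0},{"delta_pos":[1,1,0],"twist":0},{"delta_pos":[1,1,0],"twist":0}]'
```

```text
clock: 1.0
tool_pos: [0.3762, -0.3959, 0.4034]
eef_rot: [-179.8, -0.1, 66.2]
ft_force: [-0.3, -0.7, -0.3]
finger_gap: 0.0856
clock: 1.5
tool_pos: [0.4764, -0.2955, 0.3423]
eef_rot: [-179.7, -0.2, 89.6]
ft_force: [-0.7, -0.4, 0.1]
finger_gap: 0.0854
clock: 1.9
tool_pos: [0.5783, -0.1938, 0.3428]
eef_rot: [-179.8, -0.2, 89.4]
ft_force: [-1.5, -0.7, 0.5]
finger_gap: 0.0856
```

```bash
python3 -m creep '[{"delta_pos":[0.46,0.27,-0.3],"twist":0},{"delta_pos":[0.46,0.27,-0.7],"twist":0},{"delta_pos":[0.46,0.27,-0.7],"twist":0}]'
python3 - <<'E'
from h import *
shot('top','t1.png')
c=shot('scene','s1.png');W=world(c);I=c['image'].astype(int);x,y,h=np.moveaxis(W,-1,0)
m=(x>.58)&(x<.68)&(y>-.28)&(y<-.05)&(h>.045)&(h<.063)&(I[...,0]-I[...,2]>60);H=W[m];print(m.sum(),H.mean(0))
print(r.sense()['tool_pos'])
E
```

```text
clock: 2.2
tool_pos: [0.6227, -0.1672, 0.2676]
eef_rot: [-179.4, -0.3, 89.2]
ft_force: [-1.1, 0.7, -0.8]
finger_gap: 0.0849
147 [ 0.62280361 -0.17900841  0.05524728]
[ 0.62337308 -0.16830028  0.2724578 ]
```

View pics/s1.png

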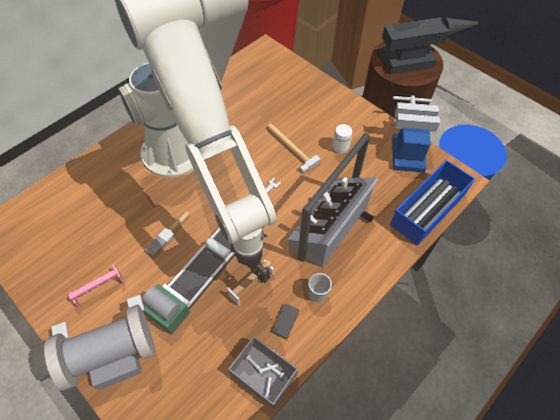

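View pics/t1.png

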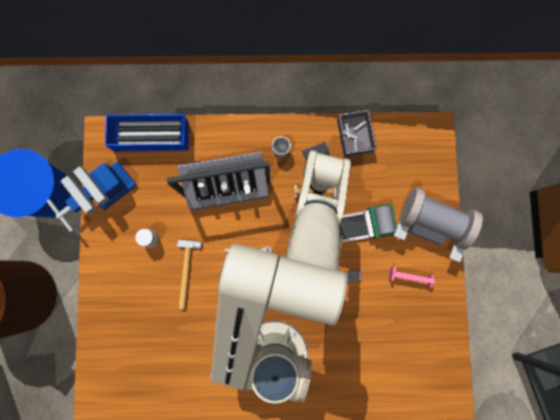

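The scene view shows the gripper at about (262,268), straddling the paddle handle, with the blade visible at (233,297). Descending and gripping.

```bash
python3 -m creep '[{"delta_pos":[0.01,0.01,-0.25],"twist":0.0},{"delta_pos":[0.01,0.01,-0.5],"twist":0},{"delta_pos":[0.01,0.01,-0.67],"twist":0},{"delta_pos":[0.01,0.01,-0.67],"twist":0}]' 
python3 -m creep '[{"delta_pos":[0,0,0],"twist":0},{"delta_pos":[0,0,0],"twist":0},{"delta_pos":[0,0,0],"twist":0},{"delta_pos":[0,0,0],"twist":0},{"delta_pos":[0,0,0],"twist":0},{"delta_pos":[0,0,0],"twist":0},{"delta_pos":[0,0,0],"twist":0},{"delta_pos":[0,0,0],"twist":0}]' 1 60
```

```text
clock: 2.7
tool_pos: [0.6234, -0.1683, 0.205]
eef_rot: [-179.6, -0.2, 89.1]
ft_force: [-0.8, -0.2, -0.8]
finger_gap: 0.0854
clock: 3.5
tool_pos: [0.6236, -0.1683, 0.2055]
eef_rot: [-179.6, -0.2, 89.1]
ft_force: [-1.5, -0.7, 5.7]
finger_gap: 0.0173
```

```bash
python3 -m creep '[{"delta_pos":[0,0,0.3],"twist":0.0},{"delta_pos":[0,0,0.6],"twist":0},{"delta_pos":[0,0,0.8],"twist":0.1},{"delta_pos":[0,0,0.8],"twist":0.236},{"delta_pos":[0,0,0.8],"twist":0.236}]'
python3 - <<'E'
from h import *
shot('top','t2.png')
c=shot('scene','s2.png');W=world(c);np.savez('c2.npz',w=W,i=c['image'])
print(r.sense())
E
python3 -c "
import cv2;a=cv2.imread('pics/s2.png')[180:340,150:330];cv2.imwrite('pics/s2c.png',cv2.resize(a,None,fx=4,fy=3.7,interpolation=2))"
```

```text
clock: 4.0
tool_pos: [0.6236, -0.1682, 0.286]
eef_rot: [-179.6, -0.2, 99.8]
ft_force: [-0.2, 0.1, -2.6]
finger_gap: 0.0169
{'clock': 4.1, 'q': array([-1.52339360e+01,  2.93871195e+01,  9.61380855e+01,  2.83557646e-02,
        5.50017941e+01, -2.47774034e+01]), 'qd': array([-0.00417169,  0.4447041 ,  0.14473246, -0.07439289, -0.02093666,
        0.14473836]), 'joint_torque': array([ 7.92505802e-03, -6.87754726e+01, -3.05240357e+01, -1.32513209e-02,
        2.72272801e-02, -2.34875288e-01]), 'tool_pos': array([ 0.62324242, -0.16810191,  0.28487714]), 'eef_rot': array([-179.53118107,   -0.24181429,   99.52610773]), 'ft_force': array([-1.05851621, -0.5503723 , -2.53469476]), 'torque': array([-0.00109288,  0.01883046, -0.05082574]), 'finger_gap': 0.01697610812231842}
```

View pics/s2c.png

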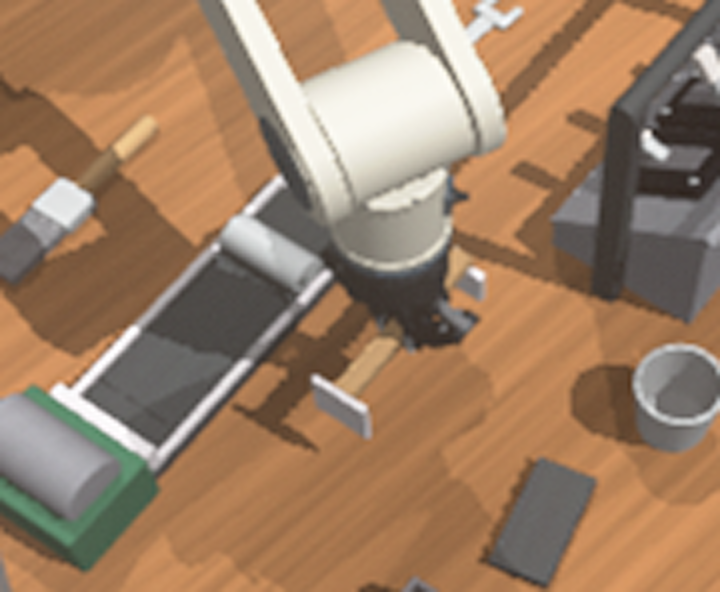

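The crop shows the paddle hanging level, with its blade at about (340,405), parallel to the track. The blank at (272,255) hasn't moved. Measuring the blade.

Run:
```python
from h import *
z=np.load('c2.npz');W=z['w'];I=z['i'].astype(int);x,y,h=np.moveaxis(W,-1,0)
m=(x>.54)&(x<.68)&(y>-.29)&(y<-.22)&(h>.06)&(h<.16)
B=W[m];print(m.sum(),B.min(0).round(3),B.max(0).round(3),B.mean(0).round(3))
t=np.radians(99.7-180);e=np.array([np.cos(t),np.sin(t)]);n=np.array([-e[1],e[0]])
o=np.array([.6233,-.1682]);print(np.percentile((B[:,:2]-o)@e,[5,50,95]).round(4),np.percentile((B[:,:2]-o)@n,[2,50,98]).round(4),np.percentile(B[:,2],[2,98]).round(4))
b=(x>.38)&(x<.53)&(y>-.25)&(y<-.1)&(h>.046)&(h<.065);print('blank',b.sum(),W[b].mean(0))
```

```text
174 [ 0.609 -0.252  0.08 ] [ 0.661 -0.22   0.145] [ 0.636 -0.242  0.123]
[0.0565 0.0796 0.0816] [-0.0251  0.001   0.0234] [0.0843 0.1425]
blank 212 [ 0.46085156 -0.17245014  0.05260309]
```

```bash
python3 -m creep '[{"delta_pos":[-0.33,0.1,0],"twist":0.0},{"delta_pos":[-0.67,0.2,0],"twist":0},{"delta_pos":[-1,0.3,0],"twist":0},{"delta_pos":[-1,0.3,0],"twist":0}]' 
python3 -m creep '[{"delta_pos":[-0.3,0.25,0],"twist":0.0},{"delta_pos":[-0.6,0.5,0],"twist":0},{"delta_pos":[-0.83,0.79,0],"twist":0},{"delta_pos":[-0.83,0.79,0],"twist":0},{"delta_pos":[-0.83,0.79,0],"twist":0}]'
```

```text
clock: 4.5
tool_pos: [0.5188, -0.1368, 0.2833]
eef_rot: [-179.2, -0.4, 99.4]
ft_force: [-0.1, -0.6, -2.0]
finger_gap: 0.0163
clock: 5.0
tool_pos: [0.4359, -0.0575, 0.2832]
eef_rot: [-179.2, -0.4, 99.4]
ft_force: [0.8, 0.1, -1.5]
finger_gap: 0.0169
```

```bash
python3 -m creep '[{"delta_pos":[0.04,-0.02,-0.15],"twist":0.0},{"delta_pos":[0.04,-0.02,-0.3],"twist":0},{"delta_pos":[0.04,-0.02,-0.45],"twist":0},{"delta_pos":[0.04,-0.02,-0.45],"twist":0}]'
python3 - <<'E'
from h import *
c=shot('top','t3.png');d=shot('scene','s3.png');print(r.sense()['tool_pos'],r.sense()['eef_rot'])
z=world(d);x,y,h=np.moveaxis(z,-1,0)
t=np.radians(-80.3);e=np.array([np.cos(t),np.sin(t)]);n=np.array([-e[1],e[0]]);o=np.array([.4703,-.2369])
for nm,W in(('t',world(c)),('s',z)):
    U=(W[...,:2]-o)@e;V=(W[...,:2]-o)@n
    m=(U>-.12)&(U<-.03)&(abs(V)<.045)&(W[...,2]>.046);print(nm,'hi',m.sum(),np.percentile(U[m],[2,30,50,98]).round(3),np.percentile(V[m],[2,98]).round(3),W[m][:,2].max())
    m=(U>-.135)&(U<-.088)&(abs(V)<.045)&(W[...,2]>.026)&(W[...,2]<.1);print('  blade',m.sum(),np.percentile(U[m],[2,50,98]).round(3),np.percentile(V[m],[2,98]).round(3),np.percentile(W[m][:,2],[2,98]))
E
python3 -c "
import cv2;a=cv2.imread('pics/s3.png')[180:340,130:330];cv2.imwrite('pics/s3c.png',cv2.resize(a,None,fx=3.7,fy=3.7,interpolation=2))"
```

```text
clock: 5.4
tool_pos: [0.4403, -0.06, 0.2367]
eef_rot: [-179.0, -0.4, 99.3]
ft_force: [-0.2, 1.0, -1.3]
finger_gap: 0.017
[ 0.44066366 -0.05993617  0.23810523] [-179.14716331   -0.40411266   99.28893337]
t hi 156 [-0.119 -0.078 -0.07  -0.054] [-0.036  0.038] 0.47737698855448835
  blade 3 [-0.134 -0.129 -0.126] [-0.045 -0.041] [0.02730041 0.03566597]
s hi 673 [-0.119 -0.112 -0.106 -0.053] [-0.035  0.037] 0.48507948479886187
  blade 191 [-0.134 -0.101 -0.097] [-0.031  0.04 ] [0.02710173 0.09664461]
```

View pics/s3c.png

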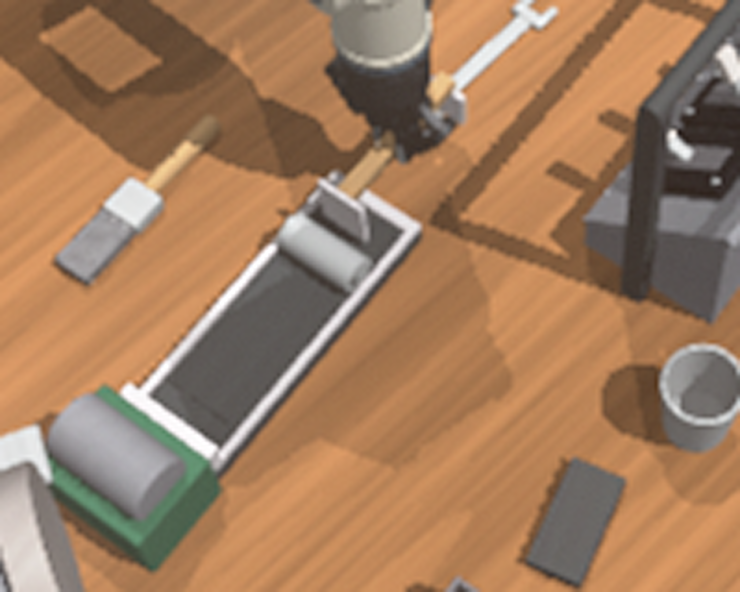

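Blade is square behind the blank at (345,210), 12–15 mm off its surface. Rolling slowly at 4 mm per row (40 mm/s).

```bash
python3 -m creep '[{"delta_pos":[0.007,-0.04,0],"twist":0.009},{"delta_pos":[0.013,-0.08,0],"twist":0.009},{"delta_pos":[0.02,-0.12,0],"twist":0.009},{"delta_pos":[0.027,-0.16,0],"twist":0.009},{"delta_pos":[0.034,-0.2,0],"twist":0.009},{"delta_pos":[0.04,-0.24,0],"twist":0.009},{"delta_pos":[0.047,-0.28,0],"twist":0.009},{"delta_pos":[0.054,-0.32,0],"twist":0.009},{"delta_pos":[0.06,-0.355,0],"twist":0.009},{"delta_pos":[0.067,-0.395,0],"twist":0.009},{"delta_pos":[0.074,-0.435,0],"twist":0.009},{"delta_pos":[0.08,-0.475,0],"twist":0.009},{"delta_pos":[0.088,-0.51,0],"twist":0.009},{"delta_pos":[0.094,-0.55,0],"twist":0.009},{"delta_pos":[0.1,-0.59,0],"twist":0.009},{"delta_pos":[0.108,-0.63,0],"twist":0.009},{"delta_pos":[0.114,-0.67,0],"twist":0.009},{"delta_pos":[0.12,-0.71,0],"twist":0.009},{"delta_pos":[0.128,-0.75,0],"twist":0.009},{"delta_pos":[0.135,-0.79,0],"twist":0.009}]'
cat > tr.py <<'E'
from h import *
import sys
k=sys.argv[1]
c=shot('top');d=shot('scene','s%s.png'%k);s=r.sense();print(s['tool_pos'],s['eef_rot'],s['ft_force'])
t=np.radians(-80.3);e=np.array([np.cos(t),np.sin(t)]);n=np.array([-e[1],e[0]]);o=np.array([.4703,-.2369])
print('tcp track',(s['tool_pos'][:2]-o)@e,(s['tool_pos'][:2]-o)@n,'blade face',(s['tool_pos'][:2]-o)@e+.081)
for nm,W in(('t',world(c)),('s',world(d))):
    U=(W[...,:2]-o)@e;V=(W[...,:2]-o)@n
    m=(U>-.12)&(U<.13)&(abs(V)<.043)&(W[...,2]>.046)&(W[...,2]<.061)
    print(nm,m.sum(),np.percentile(U[m],[2,25,50,75,98]).round(3) if m.sum() else '')
    mm=m&(abs(U)>-1)
a=cv2.imread('pics/s%s.png'%k)[180:340,130:330];cv2.imwrite('pics/s%sc.png'%k,cv2.resize(a,None,fx=3.7,fy=3.7,interpolation=2))
E
python3 tr.py 4
```

```text
clock: 7.5
tool_pos: [0.4543, -0.1393, 0.2381]
eef_rot: [-179.2, -0.4, 99.7]
ft_force: [0.4, 0.1, -0.6]
finger_gap: 0.0172
[ 0.45434253 -0.13940401  0.23812791] [-179.16680235   -0.3884184    99.67556455] [-0.16599997 -0.95595511 -1.26907097]
tcp track -0.09879079820281418 0.0006977026445786839 blade face -0.01779079820281418
t 14 [0.128 0.129 0.129 0.129 0.13 ]
s 241 [-0.02  -0.006  0.002  0.01   0.017]
```

View pics/s4c.png

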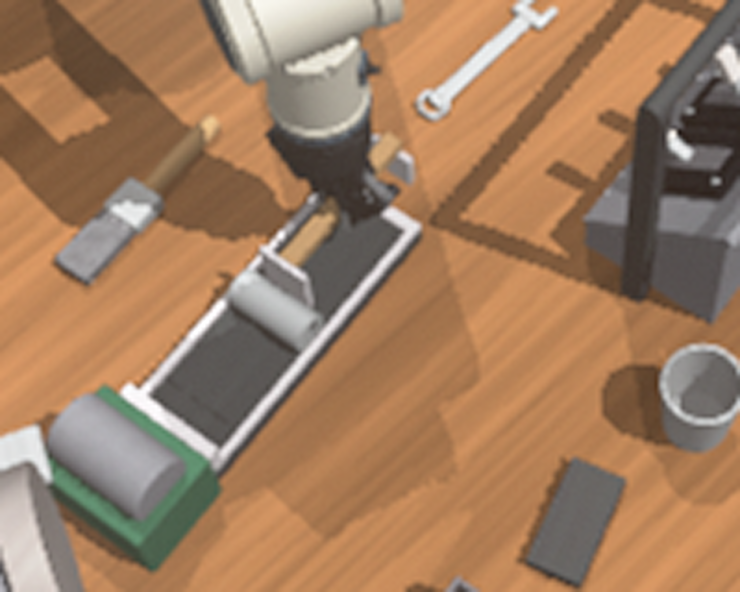

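The blank, at about (272,310), is rolling squarely just ahead of the blade, and the foot is about to cross the end wall with clearance. Continuing.

```bash
python3 -m creep '[{"delta_pos":[0.007,-0.04,0],"twist":0},{"delta_pos":[0.013,-0.08,0],"twist":0},{"delta_pos":[0.02,-0.12,0],"twist":0},{"delta_pos":[0.027,-0.16,0],"twist":0},{"delta_pos":[0.034,-0.2,0],"twist":0},{"delta_pos":[0.04,-0.24,0],"twist":0},{"delta_pos":[0.047,-0.28,0],"twist":0},{"delta_pos":[0.054,-0.32,0],"twist":0},{"delta_pos":[0.06,-0.355,0],"twist":0},{"delta_pos":[0.067,-0.395,0],"twist":0},{"delta_pos":[0.074,-0.435,0],"twist":0},{"delta_pos":[0.08,-0.475,0],"twist":0},{"delta_pos":[0.088,-0.51,0],"twist":0},{"delta_pos":[0.094,-0.55,0],"twist":0},{"delta_pos":[0.1,-0.59,0],"twist":0},{"delta_pos":[0.108,-0.63,0],"twist":0},{"delta_pos":[0.114,-0.67,0],"twist":0},{"delta_pos":[0.12,-0.71,0],"twist":0},{"delta_pos":[0.128,-0.75,0],"twist":0},{"delta_pos":[0.135,-0.79,0],"twist":0}]'
python3 tr.py 5
```

```text
clock: 9.6
tool_pos: [0.4679, -0.2188, 0.2381]
eef_rot: [-179.2, -0.4, 99.7]
ft_force: [0.1, -0.7, -1.5]
finger_gap: 0.017
[ 0.46801397 -0.21895805  0.23815546] [-179.18255713   -0.36758733   99.65734141] [ 0.79684492  0.47237265 -1.69598869]
tcp track -0.018070616503990142 0.0007696782016357632 blade face 0.06292938349600986
t 13 [-0.097 -0.097  0.128  0.129  0.13 ]
s 257 [-0.089  0.072  0.081  0.09   0.098]
```

View pics/s5c.png

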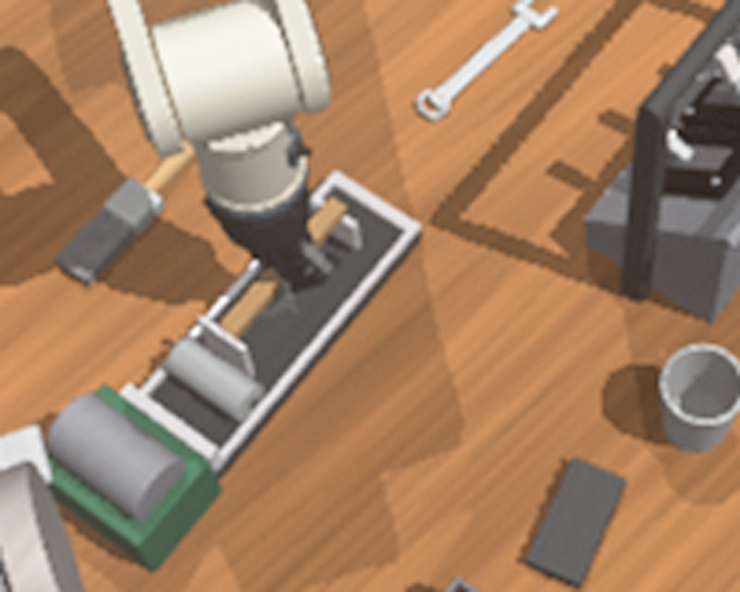

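```bash
python3 -m creep '[{"delta_pos":[0.005,-0.03,0],"twist":0},{"delta_pos":[0.01,-0.06,0],"twist":0},{"delta_pos":[0.015,-0.09,0],"twist":0},{"delta_pos":[0.02,-0.12,0],"twist":0},{"delta_pos":[0.025,-0.15,0],"twist":0},{"delta_pos":[0.03,-0.18,0],"twist":0},{"delta_pos":[0.036,-0.21,0],"twist":0},{"delta_pos":[0.04,-0.235,0],"twist":0},{"delta_pos":[0.044,-0.26,0],"twist":0},{"delta_pos":[0.044,-0.26,0],"twist":0},{"delta_pos":[0.044,-0.26,0],"twist":0},{"delta_pos":[0.044,-0.26,0],"twist":0}]'
python3 tr.py 6
```

```text
clock: 10.9
tool_pos: [0.4724, -0.2449, 0.2381]
eef_rot: [-179.2, -0.4, 99.7]
ft_force: [-0.6, 0.4, -1.9]
finger_gap: 0.0169
[ 0.47239104 -0.24484698  0.2381424 ] [-179.18009692   -0.37309805   99.66112664] [ 0.63416029 -0.22305609 -1.45197145]
tcp track 0.00818568503987669 0.0007221645729486453 blade face 0.0891856850398767
t 3 [-0.07  -0.07  -0.069 -0.069 -0.069]
s 245 [-0.063  0.104  0.112  0.119  0.128]
```

View pics/s6c.png

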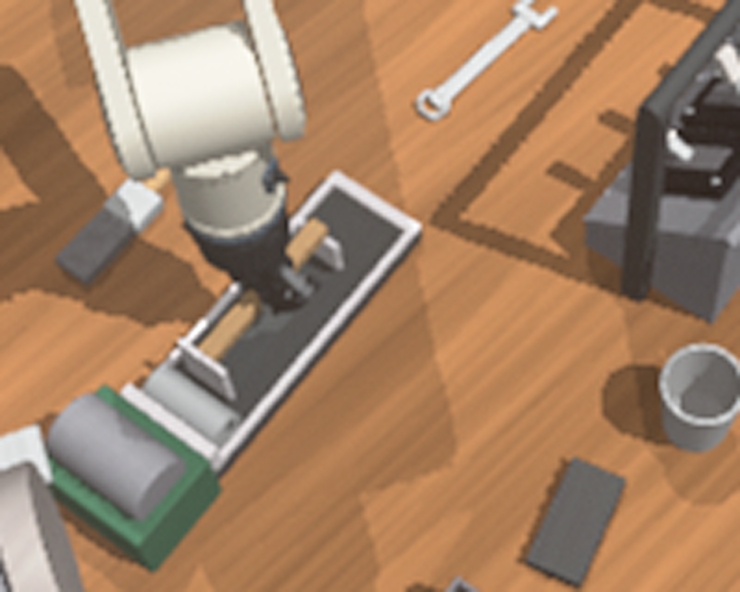

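The blank, at about (190,395), lies against the stop with its centre at about 0.112. Backing off, lifting, and checking it stays home.

```bash
python3 -m creep '[{"delta_pos":[-0.02,0.1,0],"twist":0},{"delta_pos":[-0.05,0.3,0.05],"twist":0},{"delta_pos":[-0.05,0.3,0.3],"twist":0},{"delta_pos":[-0.05,0.3,0.6],"twist":0},{"delta_pos":[-0.05,0.3,0.7],"twist":0},{"delta_pos":[-0.05,0.3,0.7],"twist":0}]'
python3 -m creep '[{"delta_pos":[0.4,0.1,0],"twist":-0.1},{"delta_pos":[0.8,0.2,0],"twist":-0.2},{"delta_pos":[1,0.3,0],"twist":-0.23},{"delta_pos":[1,0.3,0],"twist":-0.23}]'
python3 tr.py 7
```

```text
clock: 11.6
tool_pos: [0.4678, -0.2146, 0.3094]
eef_rot: [-179.3, -0.3, 99.7]
ft_force: [-0.4, -0.2, -2.0]
finger_gap: 0.0168
clock: 12.0
tool_pos: [0.5697, -0.1833, 0.3076]
eef_rot: [-179.3, -0.3, 89.4]
ft_force: [0.4, 1.5, -1.9]
finger_gap: 0.0167
[ 0.56715639 -0.1841292   0.30752761] [-179.1560985    -0.31802221   89.40185896] [-0.31714337 -0.03547315 -1.75715228]
tcp track -0.03569708623053543 0.1043630022605595 blade face 0.045302913769464576
t 160 [0.095 0.103 0.11  0.119 0.129]
s 216 [0.099 0.106 0.114 0.121 0.128]
```

View pics/s7c.png

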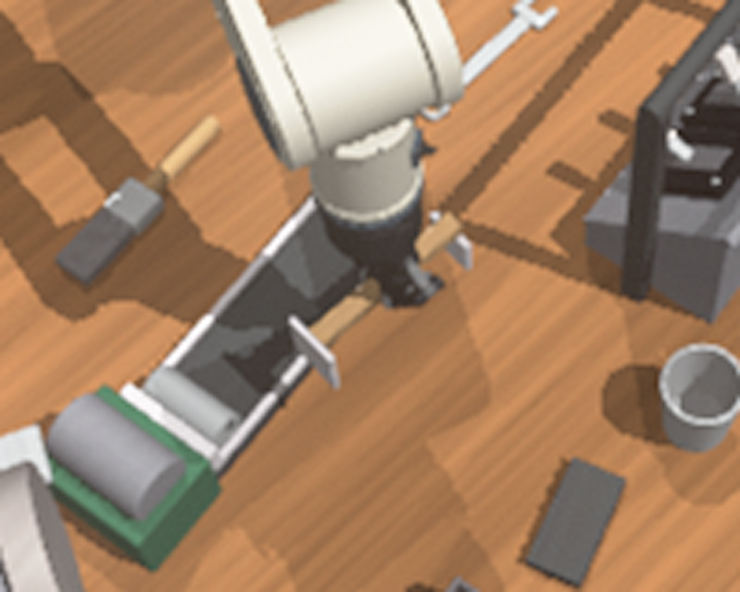

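Blank remains in the dip at the stop. Now placing the paddle back at its original spot.

```bash
python3 -m creep '[{"delta_pos":[0.3,0.1,-0.1],"twist":0},{"delta_pos":[0.56,0.16,-0.3],"twist":0},{"delta_pos":[0.56,0.16,-0.5],"twist":0},{"delta_pos":[0.56,0.16,-0.7],"twist":0},{"delta_pos":[0.56,0.16,-0.85],"twist":0},{"delta_pos":[0.56,0.16,-0.9],"twist":0},{"delta_pos":[0.56,0.16,-0.93],"twist":0},{"delta_pos":[0.56,0.16,-0.93],"twist":0}]'
python3 -m creep '[{"delta_pos":[0,0,-0.02],"twist":0},{"delta_pos":[0,0,-0.04],"twist":0},{"delta_pos":[0,0,-0.06],"twist":0},{"delta_pos":[0,0,-0.075],"twist":0},{"delta_pos":[0,0,-0.075],"twist":0}]'
```

```text
clock: 12.9
tool_pos: [0.6231, -0.1684, 0.2148]
eef_rot: [-179.2, -0.3, 89.4]
ft_force: [0.5, 0.7, -2.1]
finger_gap: 0.0171
clock: 13.4
tool_pos: [0.623, -0.1683, 0.2071]
eef_rot: [-179.2, -0.3, 89.4]
ft_force: [-0.1, -0.7, -2.3]
finger_gap: 0.0164
```

```bash
python3 -m creep '[{"delta_pos":[0,0,-0.008],"twist":0},{"delta_pos":[0,0,-0.016],"twist":0},{"delta_pos":[0,0,-0.016],"twist":0}]'
python3 -m creep '[{"delta_pos":[0,0,0],"twist":0},{"delta_pos":[0,0,0],"twist":0},{"delta_pos":[0,0,0],"twist":0},{"delta_pos":[0,0,0],"twist":0},{"delta_pos":[0,0,0],"twist":0},{"delta_pos":[0,0,0],"twist":0},{"delta_pos":[0,0,0],"twist":0}]' -1
```

```text
clock: 13.7
tool_pos: [0.623, -0.1683, 0.2058]
eef_rot: [-179.2, -0.3, 89.4]
ft_force: [-0.6, 0.7, 2.0]
finger_gap: 0.0171
clock: 14.4
tool_pos: [0.6231, -0.1683, 0.2058]
eef_rot: [-179.2, -0.3, 89.4]
ft_force: [-0.8, 0.3, -0.5]
finger_gap: 0.0854
```

```bash
python3 -m creep '[{"delta_pos":[0,0,0.3],"twist":0},{"delta_pos":[0,0,0.6],"twist":0},{"delta_pos":[0,0,1],"twist":0},{"delta_pos":[0,0,1],"twist":0}]'
python3 -m creep '[{"delta_pos":[-0.3,0.1,0.4],"twist":0},{"delta_pos":[-0.6,0.3,0.8],"twist":0},{"delta_pos":[-1,0.5,0.9],"twist":0.1},{"delta_pos":[-1,0.5,0.9],"twist":0.21},{"delta_pos":[-1,0.5,0.9],"twist":0.21}]'
python3 - <<'E'
from h import *
c=shot('top','t8.png');d=shot('scene','s8.png');print(r.sense()['tool_pos'],r.sense()['eef_rot'])
np.savez('c8.npz',sw=world(d),tw=world(c),si=d['image'],ti=c['image'])
E
```

```text
clock: 14.8
tool_pos: [0.6249, -0.1688, 0.3113]
eef_rot: [-179.6, -0.2, 89.4]
ft_force: [1.1, -1.0, 0.5]
finger_gap: 0.0854
clock: 15.3
tool_pos: [0.5241, -0.1183, 0.4021]
eef_rot: [-179.7, -0.2, 98.9]
ft_force: [0.7, 0.0, 0.7]
finger_gap: 0.0853
[ 0.52525184 -0.11892884  0.40120549] [-1.79663523e+02 -1.79620693e-01  9.87083510e+01]
```

View pics/s8.png

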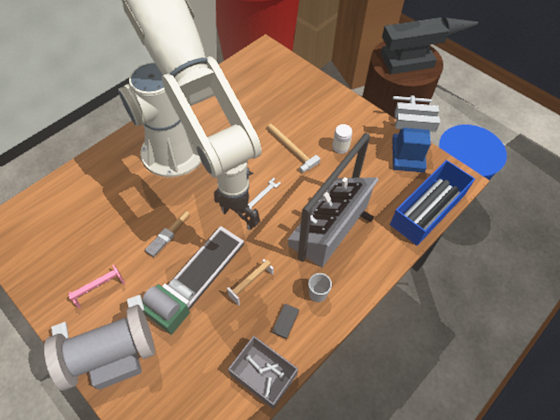

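View pics/t8.png

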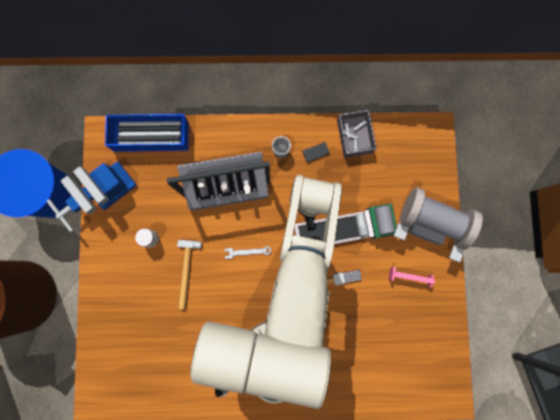

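Scene view: the paddle stands where it was at (250,280), the blank is at the stop at (180,290), and the levers haven't moved. I'll measure the wrist/gripper profile for bar clearance.

```bash
python3 - <<'E'
from h import *
z=np.load('c8.npz')
W=z['sw'].reshape(-1,3);o=np.array([.5250,-.1189,.4013])
t=np.radians(8.8);ex=np.array([np.cos(t),np.sin(t)]);ey=np.array([-ex[1],ex[0]])
d=W-o;u=d[:,:2]@ex;v=d[:,:2]@ey;h=d[:,2]
for a in np.arange(-.17,.2,.015):
    m=(h>=a)&(h<a+.015)&(abs(u)<.13)&(abs(v)<.13)
    if m.sum()>3: print(round(a,3),m.sum(),'u',np.percentile(u[m],[2,98]).round(3),'v',np.percentile(v[m],[2,98]).round(3))
W=np.r_[W];
# paddle check
x,y,hh=W.T;m=(x>.58)&(x<.68)&(y>-.28)&(y<-.05)&(hh>.01)&(hh<.1);print(W[m].min(0),W[m].max(0),np.percentile(W[m][:,2],99))
E
python3 -c "
import cv2;a=cv2.imread('pics/s8.png')[110:240,170:390];cv2.imwrite('pics/s8c.png',cv2.resize(a,None,fx=3.6,fy=3.6,interpolation=2))"
```

```text
-0.17 7 u [-0.049  0.034] v [-0.01   0.007]
-0.155 29 u [-0.05   0.055] v [-0.013  0.007]
-0.14 26 u [-0.049  0.056] v [-0.013 -0.002]
-0.125 30 u [-0.067  0.073] v [-0.015  0.   ]
-0.11 105 u [-0.07   0.074] v [-0.017  0.009]
-0.095 77 u [-0.064  0.072] v [-0.019  0.009]
-0.08 85 u [-0.065  0.07 ] v [-0.021  0.009]
-0.065 114 u [-0.064  0.069] v [-0.016  0.01 ]
-0.05 51 u [-0.011  0.039] v [-0.038  0.02 ]
-0.035 84 u [-0.014  0.039] v [-0.039  0.011]
-0.02 86 u [-0.017  0.038] v [-0.039  0.014]
-0.005 77 u [-0.011  0.036] v [-0.039  0.012]
0.01 78 u [-0.017  0.041] v [-0.042  0.019]
0.025 112 u [-0.024  0.041] v [-0.041  0.017]
0.04 101 u [-0.015  0.04 ] v [-0.04   0.019]
0.055 104 u [-0.015  0.041] v [-0.041  0.012]
0.07 124 u [-0.01   0.045] v [-0.04   0.027]
0.085 112 u [-0.005  0.041] v [-0.04   0.022]
0.1 82 u [0.003 0.04 ] v [-0.041  0.011]
0.115 184 u [0.011 0.043] v [-0.042  0.015]
0.13 18 u [-0.026  0.054] v [-0.07   0.034]
0.145 129 u [-0.08   0.064] v [-0.074  0.05 ]
0.16 277 u [-0.098  0.066] v [-0.075  0.07 ]
0.175 462 u [-0.11   0.064] v [-0.074  0.079]
0.19 699 u [-0.114  0.058] v [-0.07   0.087]
[ 0.59473412 -0.25023032  0.01122082] [ 0.6748269  -0.06590789  0.06483956] 0.06352739554320279
```

View pics/s8c.png

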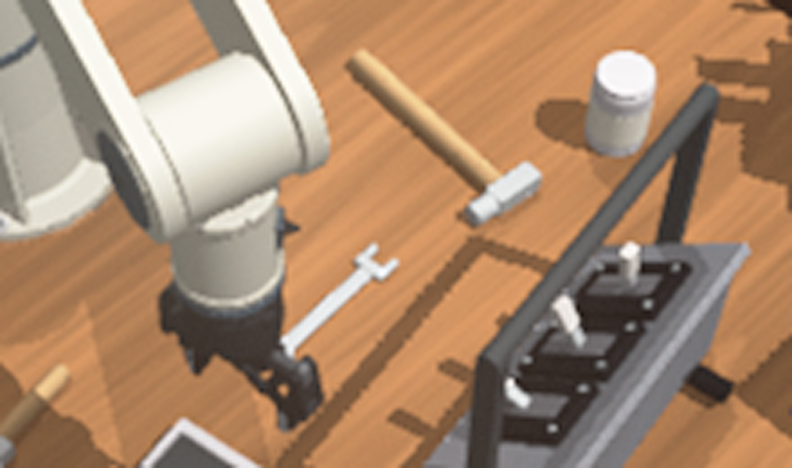

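Profile: the tool stays within 41 mm of its axis up to 115 mm above the flange, knuckles at 73 mm, fingertips at 57 mm. So a vertical tool on the robot's side of the bar clears it by working with the far finger of the open gripper: press down with its tip, then push up with its back.

```bash
python3 -m creep '[{"delta_pos":[0,0.4,0],"twist":0},{"delta_pos":[0,0.8,0],"twist":0},{"delta_pos":[0,1,0],"twist":0},{"delta_pos":[0,1,0],"twist":0}]'
python3 -m creep '[{"delta_pos":[0,0.4,0],"twist":0},{"delta_pos":[0,0.8,0],"twist":0},{"delta_pos":[0,1,0],"twist":0},{"delta_pos":[0,1,0],"twist":0}]'
python3 -m creep '[{"delta_pos":[0.1,0.4,0],"twist":0},{"delta_pos":[0.3,0.81,0],"twist":0},{"delta_pos":[0.37,0.81,-0.2],"twist":0},{"delta_pos":[0.37,0.81,-0.36],"twist":0},{"delta_pos":[0.37,0.81,-0.36],"twist":0}]'
cat > lv.py <<'E'
from h import *
import sys
k=sys.argv[1]
d=shot('scene','s%s.png'%k);c=shot('top','t%s.png'%k);s=r.sense()
print(s['tool_pos'],s['eef_rot'],s['ft_force'])
O=np.array([.6534,.1764]);t=np.radians(8.8);ex=np.array([np.cos(t),np.sin(t)]);ey=np.array([-ex[1],ex[0]])
p=s['tool_pos'][:2]-O;print('tcp panel',(p@ex).round(4),(p@ey).round(4),'fingertip z',(s['tool_pos'][2]-.16).round(4))
for nm,q in(('s',d),('t',c)):
    W=world(q);I=q['image'].astype(int);U=(W[...,:2]-O)@ex;V=(W[...,:2]-O)@ey;h=W[...,2]
    for y0 in(-.08,0,.08):
        f=(abs(V-y0)<.02)&(U>-.085)&(U<.03)&(h>.095)&(h<.2)&(I.min(-1)>120)&(np.ptp(I,-1)<45)
        if f.sum()>2: print(nm,y0,f.sum(),'x',np.percentile(U[f],[3,50,97]).round(3),'z',np.percentile(h[f],[3,50,97]).round(3),'y',V[f].mean().round(3))
a=cv2.imread('pics/s%s.png'%k)[100:260,240:400];cv2.imwrite('pics/s%sc.png'%k,cv2.resize(a,None,fx=3.7,fy=3.7,interpolation=2))
E
python3 lv.py 9
```

```text
clock: 15.8
tool_pos: [0.526, -0.0172, 0.4003]
eef_rot: [-179.6, -0.2, 98.7]
ft_force: [0.0, 0.5, -0.4]
finger_gap: 0.0854
clock: 16.2
tool_pos: [0.5267, 0.0841, 0.3996]
eef_rot: [-179.6, -0.2, 98.7]
ft_force: [0.8, -0.2, 0.5]
finger_gap: 0.0858
clock: 16.7
tool_pos: [0.5638, 0.1637, 0.3607]
eef_rot: [-179.3, -0.2, 98.7]
ft_force: [0.0, -0.6, -0.1]
finger_gap: 0.0853
[0.56421873 0.16396705 0.36318406] [-179.49957216   -0.20700713   98.65095549] [-0.66786986  0.48619325  0.58713833]
tcp panel -0.09 0.0014 fingertip z 0.2032
s -0.08 30 x [-0.034 -0.023 -0.014] z [0.117 0.126 0.134] y -0.08
s 0 61 x [-0.035 -0.022 -0.008] z [0.13  0.157 0.173] y -0.003
s 0.08 42 x [-0.016 -0.005 -0.001] z [0.142 0.172 0.183] y 0.076
t -0.08 63 x [-0.06  -0.037 -0.011] z [0.105 0.135 0.144] y -0.078
```

View pics/s9c.png

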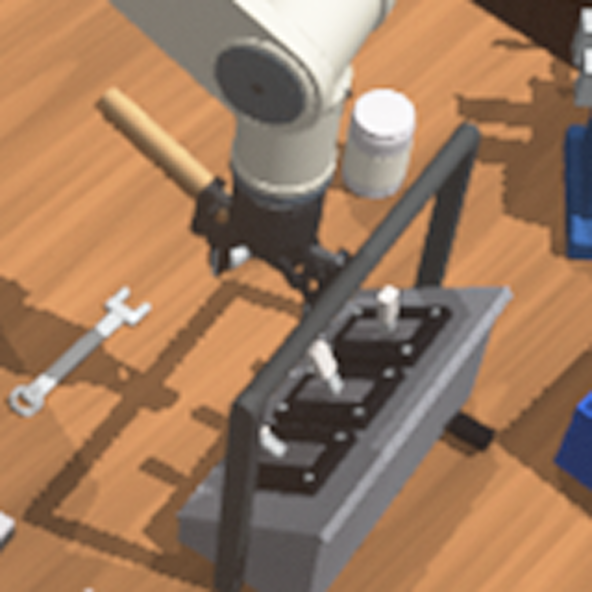

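The crop shows the open gripper in front of the bar with its far finger at about (330,280), just short of the middle lever's tip at (320,352). Pressing down in steps.

```bash
python3 -m creep '[{"delta_pos":[-0.02,0,-0.1],"twist":0},{"delta_pos":[-0.02,0,-0.2],"twist":0},{"delta_pos":[-0.02,0,-0.28],"twist":0},{"delta_pos":[-0.02,0,-0.34],"twist":0},{"delta_pos":[-0.02,0,-0.4],"twist":0},{"delta_pos":[-0.02,0,-0.45],"twist":0},{"delta_pos":[-0.02,0,-0.45],"twist":0}]'
python3 lv.py 10
```

```text
clock: 17.5
tool_pos: [0.5593, 0.1636, 0.3197]
eef_rot: [-179.0, -0.2, 98.7]
ft_force: [-28.0, -5.7, 33.6]
finger_gap: 0.085
[0.55922728 0.16359118 0.31968007] [-179.03762183   -0.18782268   98.65607503] [-28.39128739  -4.69898549  32.39105219]
tcp panel -0.095 0.0017 fingertip z 0.1597
s -0.08 31 x [-0.034 -0.022 -0.01 ] z [0.117 0.126 0.137] y -0.081
s 0 61 x [-0.037 -0.024 -0.008] z [0.129 0.151 0.169] y -0.003
s 0.08 42 x [-0.017 -0.006 -0.001] z [0.141 0.175 0.183] y 0.076
t -0.08 63 x [-0.061 -0.036 -0.012] z [0.106 0.134 0.148] y -0.078
```

View pics/s10c.png

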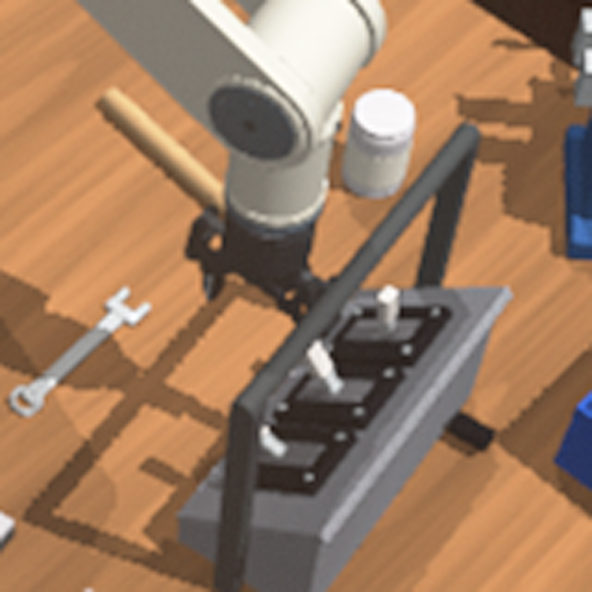

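The force (−28, −5, +33) lies along the lever axis: the fingertip sits on its end face, so it does not turn. I'll lift off, pass under the bar over the tip, and pull from behind it instead.

```bash
python3 -m creep '[{"delta_pos":[0,0,0.1],"twist":0},{"delta_pos":[0,0,0.22],"twist":0},{"delta_pos":[0,0,0.22],"twist":0}]'
python3 -m creep '[{"delta_pos":[0.06,0.008,0],"twist":0},{"delta_pos":[0.14,0.02,0],"twist":0},{"delta_pos":[0.22,0.03,0],"twist":0},{"delta_pos":[0.28,0.03,0],"twist":0},{"delta_pos":[0.28,0.03,0],"twist":0}]'
python3 lv.py 11
```

```text
clock: 17.9
tool_pos: [0.5602, 0.1639, 0.3435]
eef_rot: [-179.3, -0.2, 98.7]
ft_force: [0.3, -0.4, -0.8]
finger_gap: 0.0856
clock: 18.4
tool_pos: [0.5891, 0.1669, 0.3431]
eef_rot: [-179.3, -0.2, 98.6]
ft_force: [-0.9, 0.1, -0.3]
finger_gap: 0.0853
[0.58821482 0.16678281 0.34310426] [-179.21384047   -0.20864072   98.65085049] [-1.19517863 -0.1140218  -0.54261464]
tcp panel -0.0659 0.0005 fingertip z 0.1831
s -0.08 30 x [-0.035 -0.023 -0.015] z [0.115 0.126 0.133] y -0.08
s 0 57 x [-0.036 -0.024 -0.008] z [0.128 0.15  0.171] y -0.002
s 0.08 42 x [-0.017 -0.005 -0.001] z [0.135 0.173 0.184] y 0.076
t -0.08 65 x [-0.06  -0.038 -0.011] z [0.101 0.135 0.145] y -0.077
```

View pics/s11c.png

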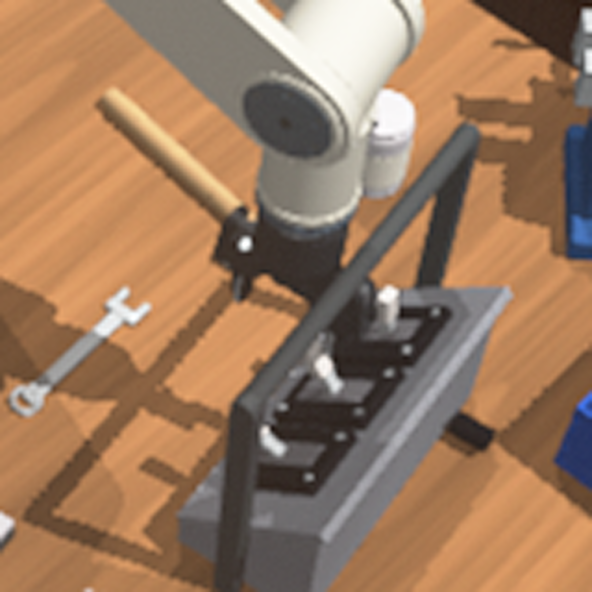

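The far finger has passed under the bar and is just behind the lever's tip, near (345,320). Lowering a little, watching force.

```bash
python3 -m creep '[{"delta_pos":[0.02,0,-0.05],"twist":0},{"delta_pos":[0.02,0,-0.12],"twist":0},{"delta_pos":[0.02,0,-0.19],"twist":0},{"delta_pos":[0.02,0,-0.23],"twist":0},{"delta_pos":[0.02,0,-0.23],"twist":0}]'
python3 lv.py 12
```

```text
clock: 19.0
tool_pos: [0.5899, 0.1667, 0.3191]
eef_rot: [-179.1, -0.2, 98.7]
ft_force: [1.2, -0.5, -0.3]
finger_gap: 0.0856
[0.59020397 0.16680836 0.31997591] [-179.19786101   -0.20685578   98.65199477] [ 0.084878    0.15611711 -0.13791958]
tcp panel -0.0639 0.0002 fingertip z 0.16
s -0.08 31 x [-0.035 -0.024 -0.014] z [0.104 0.126 0.133] y -0.08
s 0 38 x [-0.037 -0.018 -0.008] z [0.129 0.146 0.172] y -0.004
s 0.08 42 x [-0.016 -0.006 -0.001] z [0.14  0.174 0.18 ] y 0.076
t -0.08 66 x [-0.061 -0.037 -0.012] z [0.103 0.132 0.143] y -0.077
```

View pics/s12c.png

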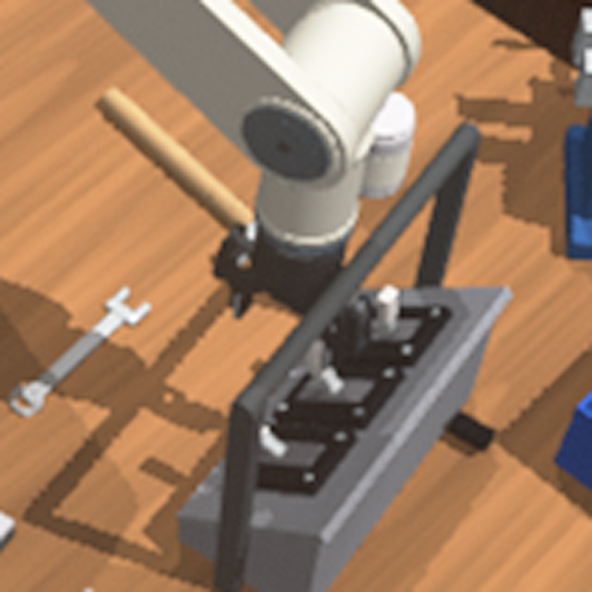

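```bash
python3 -m creep '[{"delta_pos":[-0.04,-0.006,-0.01],"twist":0},{"delta_pos":[-0.08,-0.012,-0.03],"twist":0},{"delta_pos":[-0.12,-0.018,-0.05],"twist":0},{"delta_pos":[-0.15,-0.023,-0.08],"twist":0},{"delta_pos":[-0.18,-0.027,-0.1],"twist":0},{"delta_pos":[-0.21,-0.032,-0.12],"twist":0},{"delta_pos":[-0.24,-0.036,-0.14],"twist":0},{"delta_pos":[-0.27,-0.041,-0.16],"twist":0},{"delta_pos":[-0.29,-0.044,-0.18],"twist":0},{"delta_pos":[-0.29,-0.044,-0.18],"twist":0}]'
python3 lv.py 13
```

```text
clock: 20.1
tool_pos: [0.5607, 0.1623, 0.3016]
eef_rot: [-179.1, -0.2, 98.7]
ft_force: [0.4, -0.1, 0.2]
finger_gap: 0.0855
[0.56080543 0.16231313 0.30166685] [-179.1131539    -0.20010434   98.64977978] [ 0.00104676  0.00795652 -0.26530224]
tcp panel -0.0937 0.0002 fingertip z 0.1417
s -0.08 29 x [-0.035 -0.025 -0.013] z [0.116 0.127 0.132] y -0.081
s 0 51 x [-0.046 -0.032 -0.015] z [0.12  0.13  0.147] y -0.003
s 0.08 42 x [-0.016 -0.006 -0.001] z [0.14  0.172 0.181] y 0.076
t -0.08 64 x [-0.06  -0.036 -0.011] z [0.105 0.136 0.145] y -0.078
```

View pics/s13c.png

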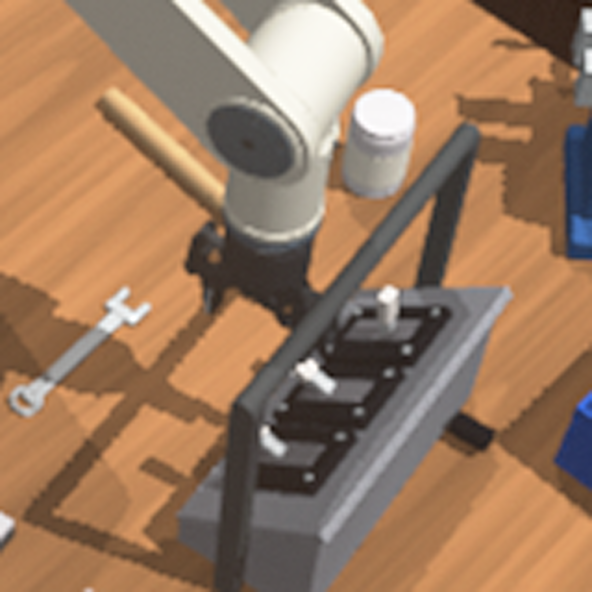

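The lever has swung well down, its grip now at about (317,375), like the spare's. Pressing it down onto its stop.

```bash
python3 -m creep '[{"delta_pos":[0,0,-0.01],"twist":0},{"delta_pos":[0,0,-0.02],"twist":0},{"delta_pos":[0,0,-0.03],"twist":0},{"delta_pos":[0,0,-0.04],"twist":0},{"delta_pos":[0,0,-0.04],"twist":0}]'
python3 lv.py 14
```

```text
clock: 20.7
tool_pos: [0.561, 0.1624, 0.2989]
eef_rot: [-179.2, -0.2, 98.7]
ft_force: [-3.3, -2.4, 11.6]
finger_gap: 0.0855
[0.56097782 0.16239102 0.2988553 ] [-179.17362101   -0.20774078   98.65142701] [-4.55927108 -1.17883008 12.41255107]
tcp panel -0.0935 0.0003 fingertip z 0.1389
s -0.08 31 x [-0.035 -0.023 -0.009] z [0.115 0.127 0.135] y -0.081
s 0 52 x [-0.046 -0.031 -0.014] z [0.119 0.13  0.147] y -0.003
s 0.08 42 x [-0.017 -0.006 -0.001] z [0.142 0.173 0.182] y 0.076
t -0.08 65 x [-0.061 -0.038 -0.012] z [0.104 0.136 0.15 ] y -0.078
```

```bash
python3 -m creep '[{"delta_pos":[0,0,-0.01],"twist":0},{"delta_pos":[0,0,-0.02],"twist":0},{"delta_pos":[0,0,-0.02],"twist":0}]'
python3 -m creep '[{"delta_pos":[0,0,0.05],"twist":0},{"delta_pos":[-0.2,-0.03,0.15],"twist":0},{"delta_pos":[-0.5,-0.08,0.2],"twist":0},{"delta_pos":[-0.9,-0.14,0.2],"twist":0},{"delta_pos":[-0.9,-0.14,0.2],"twist":0}]'
python3 lv.py 15
python3 -c "
import cv2;a=cv2.imread('pics/t15.png')[140:260,160:300];cv2.imwrite('pics/t15c.png',cv2.resize(a,None,fx=4,fy=4,interpolation=2))"
```

```text
clock: 21.1
tool_pos: [0.5612, 0.1624, 0.2985]
eef_rot: [-179.2, -0.2, 98.7]
ft_force: [-5.9, -1.0, 17.8]
finger_gap: 0.0856
clock: 21.6
tool_pos: [0.4667, 0.1474, 0.3176]
eef_rot: [-178.9, -0.2, 98.7]
ft_force: [-0.3, -0.2, 0.5]
finger_gap: 0.0858
[0.4707729  0.14840026 0.3187064 ] [-179.26031861   -0.21828941   98.66529517] [0.34899498 0.15875306 1.02417064]
tcp panel -0.1848 0.0003 fingertip z 0.1587
s -0.08 33 x [-0.034 -0.023 -0.014] z [0.115 0.125 0.134] y -0.08
s 0 53 x [-0.048 -0.032 -0.013] z [0.117 0.129 0.136] y -0.001
s 0.08 42 x [-0.016 -0.006 -0.001] z [0.139 0.172 0.181] y 0.076
t -0.08 67 x [-0.06  -0.037 -0.01 ] z [0.105 0.135 0.144] y -0.078
t 0 80 x [-0.061 -0.036 -0.011] z [0.1   0.134 0.147] y 0.002
t 0.08 30 x [-0.014 -0.008  0.009] z [0.123 0.178 0.188] y 0.084
```

View pics/s15c.png

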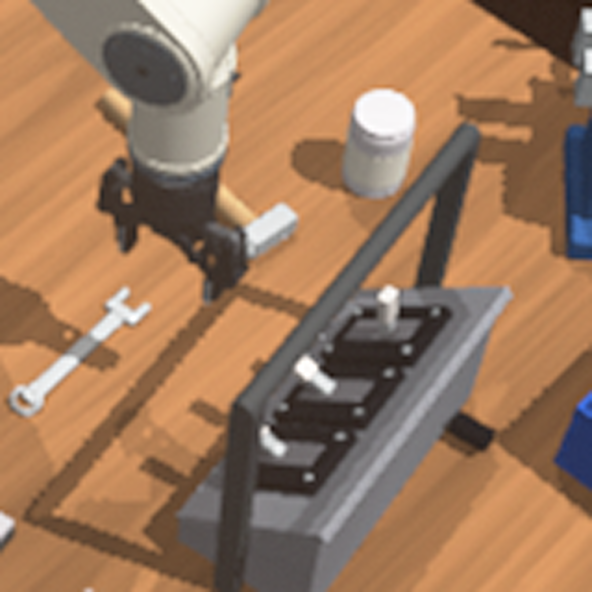

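View pics/t15c.png

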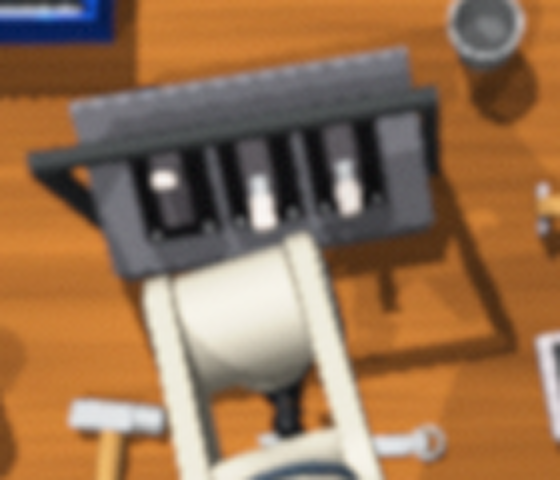

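Top view: the tripped lever now matches the spare's (x −0.061…−0.011, same z), so it is fully off. The other two haven't moved. Now getting the finger's back low in front of its end.

```bash
python3 -m creep '[{"delta_pos":[0,0,-0.2],"twist":0},{"delta_pos":[0,0,-0.46],"twist":0},{"delta_pos":[0.1,0.02,-0.46],"twist":0},{"delta_pos":[0.3,0.05,-0.46],"twist":0},{"delta_pos":[0.45,0.07,-0.46],"twist":0},{"delta_pos":[0.54,0.08,-0.46],"twist":0},{"delta_pos":[0.54,0.08,-0.46],"twist":0}]'
python3 lv.py 16
```

```text
clock: 22.4
tool_pos: [0.5267, 0.1567, 0.2734]
eef_rot: [-179.4, -0.2, 98.6]
ft_force: [0.6, 0.2, 0.6]
finger_gap: 0.0853
[0.52483283 0.15634725 0.27282107] [-179.23778861   -0.21398826   98.65660821] [-0.70886745  0.62427122 -0.50759246]
tcp panel -0.1301 -0.0001 fingertip z 0.1128
s -0.08 31 x [-0.035 -0.023 -0.014] z [0.103 0.126 0.133] y -0.08
s 0 53 x [-0.047 -0.031 -0.014] z [0.118 0.131 0.138] y -0.002
s 0.08 42 x [-0.016 -0.006 -0.001] z [0.137 0.173 0.181] y 0.076
t -0.08 64 x [-0.06  -0.037 -0.012] z [0.106 0.133 0.144] y -0.078
t 0 15 x [-0.017 -0.014 -0.008] z [0.115 0.125 0.133] y 0.0
t 0.08 30 x [-0.017 -0.008  0.008] z [0.119 0.179 0.188] y 0.084
```

View pics/s16c.png

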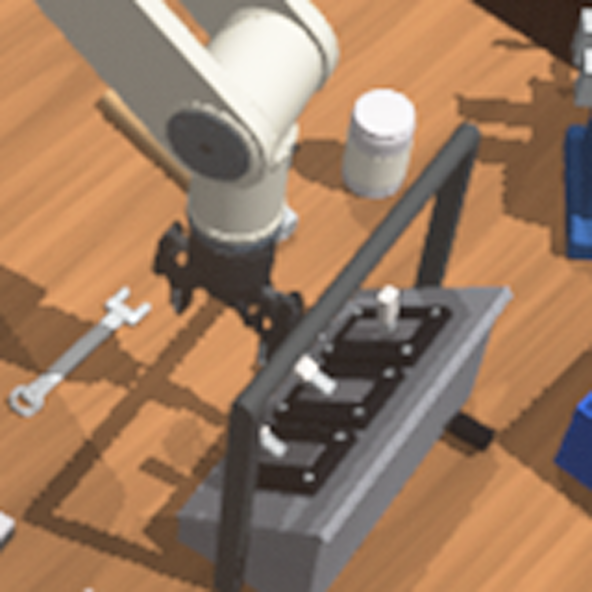

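```bash
python3 -m creep '[{"delta_pos":[0.04,0.006,0],"twist":0},{"delta_pos":[0.07,0.01,0],"twist":0},{"delta_pos":[0.09,0.014,0.02],"twist":0},{"delta_pos":[0.105,0.016,0.07],"twist":0},{"delta_pos":[0.125,0.02,0.125],"twist":0},{"delta_pos":[0.15,0.023,0.18],"twist":0},{"delta_pos":[0.175,0.027,0.23],"twist":0},{"delta_pos":[0.205,0.032,0.28],"twist":0},{"delta_pos":[0.235,0.036,0.33],"twist":0},{"delta_pos":[0.265,0.041,0.37],"twist":0}]'
python3 lv.py 17
```

```text
clock: 23.5
tool_pos: [0.5519, 0.1606, 0.3105]
eef_rot: [-179.3, -0.2, 98.7]
ft_force: [-2.5, -0.1, -0.4]
finger_gap: 0.0855
[0.5522757  0.16063329 0.31077653] [-179.3756944    -0.23086137   98.65248798] [ 0.01209796 -0.08746305  0.38485753]
tcp panel -0.1023 -0.0001 fingertip z 0.1508
s -0.08 30 x [-0.035 -0.024 -0.014] z [0.117 0.125 0.132] y -0.08
s 0 60 x [-0.037 -0.024 -0.007] z [0.127 0.151 0.167] y -0.002
s 0.08 42 x [-0.016 -0.006 -0.001] z [0.14  0.173 0.182] y 0.076
t -0.08 64 x [-0.06  -0.037 -0.012] z [0.102 0.135 0.146] y -0.078
```

View pics/s17c.png

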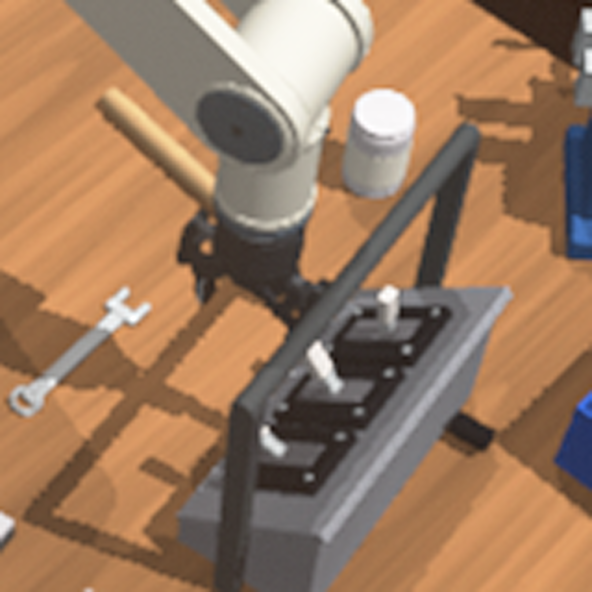

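The lever is back near mid, gripping upward smoothly. Continuing to on.

```bash
python3 -m creep '[{"delta_pos":[0.03,0.005,0.02],"twist":0},{"delta_pos":[0.06,0.009,0.045],"twist":0},{"delta_pos":[0.09,0.014,0.065],"twist":0},{"delta_pos":[0.12,0.018,0.085],"twist":0},{"delta_pos":[0.15,0.023,0.1],"twist":0},{"delta_pos":[0.18,0.027,0.11],"twist":0},{"delta_pos":[0.21,0.032,0.12],"twist":0},{"delta_pos":[0.24,0.037,0.125],"twist":0},{"delta_pos":[0.26,0.04,0.13],"twist":0},{"delta_pos":[0.28,0.043,0.13],"twist":0},{"delta_pos":[0.28,0.043,0.13],"twist":0}]'
python3 lv.py 18
```

```text
clock: 24.7
tool_pos: [0.5806, 0.165, 0.3237]
eef_rot: [-179.4, -0.2, 98.7]
ft_force: [-0.1, -0.3, 0.6]
finger_gap: 0.0854
[0.58048539 0.16495332 0.32362305] [-179.40673895   -0.22983891   98.65279892] [ 0.02594065 -0.24628473  0.73908064]
tcp panel -0.0738 -0.0002 fingertip z 0.1636
s -0.08 30 x [-0.036 -0.024 -0.014] z [0.103 0.126 0.131] y -0.079
s 0 48 x [-0.018 -0.006 -0.001] z [0.139 0.173 0.184] y -0.004
s 0.08 42 x [-0.017 -0.006 -0.   ] z [0.144 0.173 0.183] y 0.076
t -0.08 66 x [-0.06  -0.038 -0.012] z [0.105 0.133 0.147] y -0.078
```

View pics/s18c.png

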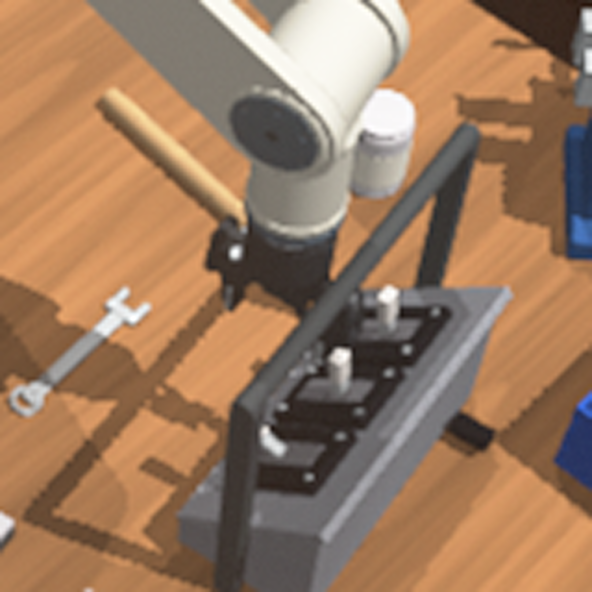

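Nearly upright like its on neighbour; pushing gently until the stop is felt.

```bash
python3 -m creep '[{"delta_pos":[0.01,0.0015,0],"twist":0},{"delta_pos":[0.02,0.003,0],"twist":0},{"delta_pos":[0.03,0.005,0],"twist":0},{"delta_pos":[0.03,0.005,0],"twist":0}]'
```

```text
clock: 25.2
tool_pos: [0.5821, 0.1653, 0.3237]
eef_rot: [-179.2, -0.2, 98.7]
ft_force: [-12.8, -2.6, 8.9]
finger_gap: 0.0854
```

```bash
python3 -m creep '[{"delta_pos":[0.01,0.002,0],"twist":0},{"delta_pos":[0.015,0.002,0],"twist":0}]'
python3 -m creep '[{"delta_pos":[-0.1,-0.015,0],"twist":0},{"delta_pos":[-0.3,-0.045,0],"twist":0},{"delta_pos":[-0.6,-0.09,0],"twist":0},{"delta_pos":[-1,-0.15,0],"twist":0},{"delta_pos":[-1,-0.15,0],"twist":0}]'
python3 lv.py 19
python3 -c "
import cv2;a=cv2.imread('pics/t19.png')[140:260,160:300];cv2.imwrite('pics/t19c.png',cv2.resize(a,None,fx=4,fy=4,interpolation=2))"
```

```text
clock: 25.4
tool_pos: [0.5825, 0.1653, 0.3238]
eef_rot: [-179.0, -0.2, 98.7]
ft_force: [-11.7, -1.3, 9.8]
finger_gap: 0.0853
clock: 25.9
tool_pos: [0.4778, 0.1493, 0.3228]
eef_rot: [-178.7, -0.2, 98.7]
ft_force: [0.2, -0.1, 0.1]
finger_gap: 0.0853
[0.48200441 0.15023673 0.32408146] [-179.02792645   -0.2137322    98.67170969] [0.91550988 0.17363744 0.07241915]
tcp panel -0.1734 0.0004 fingertip z 0.1641
s -0.08 30 x [-0.033 -0.024 -0.013] z [0.117 0.126 0.135] y -0.081
s 0 46 x [-0.016 -0.006 -0.001] z [0.14  0.17  0.181] y -0.003
s 0.08 43 x [-0.017 -0.006 -0.001] z [0.139 0.173 0.183] y 0.076
t -0.08 66 x [-0.061 -0.037 -0.011] z [0.103 0.134 0.145] y -0.078
t 0 31 x [-0.014 -0.007  0.008] z [0.123 0.18  0.191] y 0.003
t 0.08 29 x [-0.015 -0.007  0.009] z [0.124 0.179 0.191] y 0.084
```

View pics/s19.png

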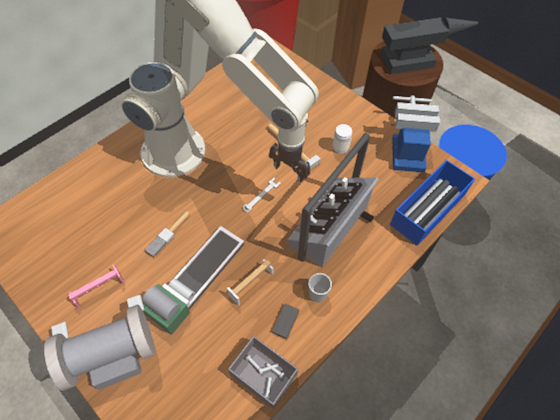

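View pics/t19c.png

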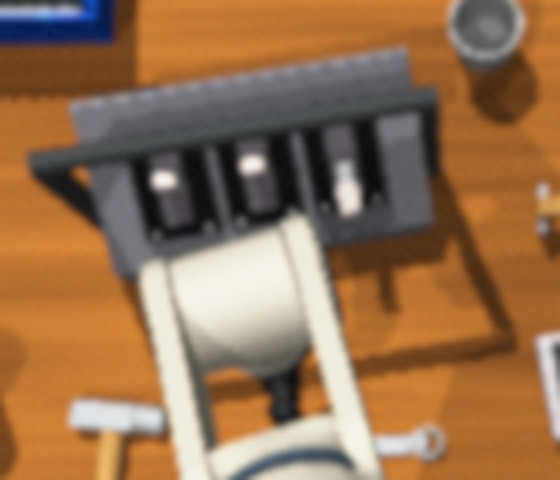

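The middle lever now matches the on neighbour in both cameras, and the spare is still off. Final blank/paddle check, then hand in.

```bash
python3 -m creep '[{"delta_pos":[-0.2,0,0.2],"twist":0},{"delta_pos":[-0.3,0,0.4],"twist":0},{"delta_pos":[-0.3,0,0.4],"twist":0}]'
python3 tr.py 20
python3 - <<'E'
from h import *
W=world(shot('scene')).reshape(-1,3);x,y,h=W.T;m=(x>.58)&(x<.68)&(y>-.28)&(y<-.08)&(h>.03)&(h<.1)
print('paddle',W[m].min(0).round(3),W[m].max(0).round(3))
print(order.finish_job())
E
```

```text
clock: 26.3
tool_pos: [0.4528, 0.1507, 0.3664]
eef_rot: [-179.3, -0.3, 98.7]
ft_force: [0.6, 0.1, -0.1]
finger_gap: 0.0855
[0.4529939  0.15050576 0.36446081] [-179.16909443   -0.23329372   98.67940766] [-0.4925101   0.12576634 -1.17251302]
tcp track -0.38478309681727074 0.0482150690569843 blade face -0.3037830968172707
t 153 [0.094 0.103 0.11  0.118 0.13 ]
s 214 [0.099 0.108 0.114 0.121 0.127]
paddle [ 0.596 -0.25   0.03 ] [ 0.644 -0.09   0.067]
the job is handed in; nothing more can be done
None
```

The job is done and handed in at about 26.5 s. I rolled the blank home with the paddle at no more than 40 mm/s and stood the paddle back in its original place. I then pulled the tripped lever fully off and threw it fully on.

**Last checks**
- **Blank:** it lies in the dip at the end stop. The two cameras put its centre at track x = 110 and 114 mm. The second reading is just over the 110–112 mm home range, but the stop limits the centre to 112 mm.
- **Paddle:** it is standing at its first position, within the cameras' accuracy.
- **Tripped lever:** when off it matched the spare lever (top camera), and it now matches the on lever in both cameras. I felt the end stop both ways, at about 18 N going off and 13 N going on.
- **Other levers:** unchanged.
- **Rest of the bench:** unchanged by eye in the last pictures.

**What did not go as planned**
- **First push to off:** the fingertip landed on the lever's end face and pressed along its axis with about 44 N. The lever did not turn, so I lifted off and pulled from behind it instead. This was a fingertip, not the gripper's body or the arm.
- **Hand tilt:** the moves could not tilt the hand. I worked the lever with the hand vertical on the robot's side of the guard bar, using only the far finger; no contact with the bar was seen or felt.

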